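Hold the kiln guard's gate open

TASK

Open the mesh guard round the bench kiln and keep its gate open for me while I unload with both hands: squeeze the red tab of the main catch until the gate springs ajar, then squeeze the yellow trigger against the black grip bar of the gate's handle to free the safety catch, and swing the gate past its check until it stands wide open, about square to the guard's front. The gate closes by itself, so finish while still holding it there by the squeezed handle; leave the two paint bottles and the painted pebble as they stand.

Things in the scene. Friction and masses are not known exactly. Their poses are not given: they have to be found in the camera images.
- guard: The kiln guard: open-topped cage of 20 mm grey square tube and mesh, 360 deep (its x), 320 wide (its y), 200 high, fixed to the bench round a small white kiln (185 high). Origin: middle of its front face at bench level. The front, with the blue gate, is its -x side; gate hinges on its +y side, latches on its -y side. Turned up to 0.2 rad about z.
- main_grip (a point): Fixed on the guard (its axes), 245 mm up, over the latch post: middle of the main catch when squeezed. Fixed black thumb plate: outer face 19 mm to -y. Red tab: outer face 33 mm to +y at rest, 19 mm fully squeezed. Squeeze from above along y; both are 30 mm wide in x, 8 thick, tops 262 mm up. Keep fingertips above 222 mm (a gate lug springs forward below). Handle 50 mm beyond the tab.
- main_catch (a joint): Travel of the red tab, m: 0 at rest, 0.014 fully squeezed towards the thumb plate (sprung, 3 N to start, 9.5 N fully in). From about 0.008 its bolt is off the gate's lug and a sprung buffer throws the gate ajar; let go, the tab springs back and no longer holds the gate.
- gate (a joint): Gate angle, rad: 0 shut, grows as the free end swings out to the guard's -x side (clockwise from above), stop at 1.75. Main catch released, it springs to about 0.10 where the safety catch stops it. A check (brass ridge, sprung pin) resists from 0.65 to 0.75 with up to 9 N at the handle. The hinge spring pulls shut, 2 to 3 N at the handle; let go from wide, the gate falls back to the check at 0.85.
- gate_hinge (a point): Point on the gate's upright hinge axis, 100 mm up; axes turn with the gate (equal to the guard's when shut). The gate hangs from it towards its -y: frame of blue 20 mm tube with mesh, 270 mm long, from 22 to 200 mm above the bench.
- handle_grip (a point): Turns with the gate (axes of gate_hinge): 2.5 mm along x, -180 mm along y from the hinge axis, 246 mm up. Middle of the squeezed handle: two level bars along y, 50 mm clear length. Black grip bar (14 thick) on +x, outer face at 17.5 mm; yellow trigger bar (12 thick) on -x, outer face at 29.5 mm at rest, 17.5 squeezed. Squeeze from above along x; 38 mm free below the bars (rail top 200 mm).
- grip_bar: The fixed black grip bar of the gate's handle, origin at its middle, 10.5 mm from handle_grip along the gate's +x.
- trigger_bar: The yellow trigger bar of the gate's handle, origin at its middle.
- trigger (a joint): Travel of the yellow trigger, m: 0 at rest, 0.012 fully squeezed towards the grip bar (sprung, 2.5 N to start, 7 N fully in). From about 0.007 the safety bolt is drawn in and the gate can pass the striker; let go, it springs back.
- brown_bottle: Bystander: upright brown paint bottle with white cap, 66 mm across, 140 mm high; origin at the centre of its underside.
- pink_bottle: Bystander: upright pink squeeze bottle, 48 mm across, 119 mm high; origin at the centre of its underside.
- painted_pebble: Bystander: flat round purple painted pebble with dots, 76 mm across, 31 mm high; origin at the centre of its underside.

How it is judged:
By the outcome, as a careful person would: the job done as asked, in the order asked, and still so for the second after the job is handed in, while the arm keeps its last pose, push and grip.
It also fails if it takes over 40 s, if anything falls off the work surface, if the arm or the gripper's body presses on something with over 40 N, if the wrist force passes 120 N, or if a joint passes its speed limit or range.

ROBOT

A 7-joint arm with a two-finger parallel gripper is mounted at the origin on the work surface. World frame = base frame: x ahead of the robot, y to its left, z up, the work surface at z = 0. Lengths are in m, angles in rad, forces in N, time in s.
With the tool pointing down it reaches from about 0.4 to 0.925 m from the base axis. Payload 5.6 kg.
Tool frame: the origin (TCP) lies midway between the tips of the shut fingers; the grasp point (between the pads) lies 19 mm behind it; z points along the fingers, y is the line along which they close (so a half turn about z gives the same grasp; the last joint's range is limited). The gripper opens to 85 mm and grips with 20 to 120 N. Pads are 22 mm wide; open, the fingers measure 114 mm over their backs; the gripper's body (76 mm by 85 mm) begins 54 mm behind the grasp point. The pads swing forward as they close: fully open they stand 13 mm farther back than shut.
Start: joints at [-1.165, 0.468, -0.012, 1.603, 0.006, 1.071, -0.056], TCP at [0.282, 0.586, 0.231] pointing down, gripper open.
Joint ranges: [-2.53, 2.53], [-0.31, 2.02], [-1.57, 1.55], [0.28, 2.44], [-1.29, 4.43], [0.15, 1.84], [-2.92, 2.92]. Speed limits (rad/s): [2.57, 2.57, 3.14, 3.14, 3.14, 3.14, 3.14].

INTERFACE

Orientations are given as a rotation vector (axis times angle).
In Python, from workcell import manip gives the robot as it stands.
- The arm moves only by the tool send_rows, never from a script. Its argument "motion" is a list that holds one entry, the list of rows, each a list of 7 numbers: the shift along the world's x, y, z scaled (see below), then the turn, a rotation vector about the world's x, y, z scaled (see below), then the opening, from 0 (shut) to 1 (fully open). A call has 1 to 12 rows; each row is the pose to reach, as a shift and turn from the pose commanded when the call began; what a row does not reach only later rows make up. The controller multiplies each number of a shift by 0.08 m and each number of a turn by 60 degrees. A row lasts 1/10 s, in which the tool goes at most 50 mm and 8.59 degrees, less where a joint would pass 70% of its speed; a pose out of reach is approached as far as the arm can. A call with a number of a shift or a turn outside -1 to 1 is refused whole. A call with a gripper value outside its range is refused whole. The fingers move at their own pace and stop on an object; "grip_force" is the grip in N (left out, the last holds). Time passes only in rows, so rows that repeat a pose let the fingers close. It gives the time, the measured TCP pose, the force, the opening and the grip force at its end, in the units of the state.
- manip.sense(): the state, without advancing time (a new reading comes with each control period).
- manip.camera(name): name is "scene" or "top" or "wrist"; returns a dict with "img" (384x512x3 uint8, blue, green, red), "camera_matrix" (3x3 intrinsics, pixels), "T" (4x4, takes a point from camera to world coordinates). Camera axes: x right, y down, z forward; pixel columns grow to the right and rows downward; lengths in m; the calibration is good to about 2 mm. The wrist camera is an equidistant fisheye: a pixel r from the principal point sees the ray r / f radians off the axis. A picture is of the moment at which its call begins. There is no depth.
- manip.finish_job(): hands the job in; it is judged then, once.
The state is a dict: "time_s": time; "joints": joint angles; "joint_velocities": joint speeds; "joint_torque": joint torques, N m; "tcp_pos": TCP position; "orientation": TCP orientation; "force": force on the tool from outside, world axes, zero at the start; "wrist_torque": the same for the moment, N m; "grip_width": finger opening in m; "grip_force": force on a finger pad.
Only numpy, scipy, OpenCV 4.12 (cv2) and the standard library are available. Lean on these libraries where they do the work, as an engineer would, in place of code of your own. Each camera call takes 0.05 s, during which the arm holds its last target. There are 200 camera calls.

## Working session

There is one attempt and no reset: what is moved stays moved. The work goes in short steps, Python scripts to look and compute and a tool call to move; the robot and the scene stay as the last step left them, time stands still between calls to the robot, and variables do not carry over. Pictures are saved under pics/ and viewed, at most 10 in all, crops included, and the job is handed in when it is done.

Besides the shell and the picture viewer there is one more tool, called after "Request:" as name(argument=value, ...) on one line, values as JSON. send_rows: Moves the arm, as the interface text tells. Shifts and turns lie within -1 to 1; 1 stands for 0.08 m of shift or 60 degrees of turn. Its arguments: {"type":"object","properties":{"motion":{"type":"array"},"grip_force":{"type":"number"}},"required":["motion"]}

```bash
mkdir -p pics
python3 - <<'E'
from workcell import manip
import cv2,numpy as np
np.set_printoptions(precision=4,suppress=True)
s=manip.sense();print(s)
for n in("scene","top"):
    c=manip.camera(n);cv2.imwrite(f"pics/{n}0.png",cv2.resize(c["img"],(800,600),interpolation=cv2.INTER_CUBIC));np.savez(f"{n}0.npz",**c);print(n,c["camera_matrix"],c["T"])
E
```

```text
{'time_s': 0.0, 'joints': array([-1.165 ,  0.4684, -0.0116,  1.6037,  0.006 ,  1.0714, -0.0563]), 'joint_velocities': array([ 0.0009, -0.0022, -0.0002, -0.0001, -0.0007, -0.0015,  0.    ]), 'joint_torque': array([ -0.0003, -53.2387,   0.0212, -25.131 ,   0.0114,   0.0075,
        -0.    ]), 'tcp_pos': array([0.2818, 0.5851, 0.2303]), 'orientation': array([-0.6991, -3.0625,  0.0028]), 'force': array([ 0.2129, -0.4689,  0.466 ]), 'wrist_torque': array([ 0.0075, -0.026 , -0.0211]), 'grip_force': 0.0, 'grip_width': 0.08532657122516066}
scene [[434.3576   0.     248.541 ]
 [  0.     434.3576 193.3272]
 [  0.       0.       1.    ]] [[-0.8094  0.3714 -0.4549  0.9941]
 [ 0.5871  0.5287 -0.613   0.6849]
 [ 0.0128 -0.7632 -0.646   0.7808]
 [ 0.      0.      0.      1.    ]]
top [[491.6814   0.     251.1137]
 [  0.     491.6814 190.4508]
 [  0.       0.       1.    ]] [[-0.0029 -0.996   0.0889  0.4429]
 [-0.9997  0.0007 -0.0252  0.0818]
 [ 0.0251 -0.0889 -0.9957  1.37  ]
 [ 0.      0.      0.      1.    ]]
```

View pics/scene0.png

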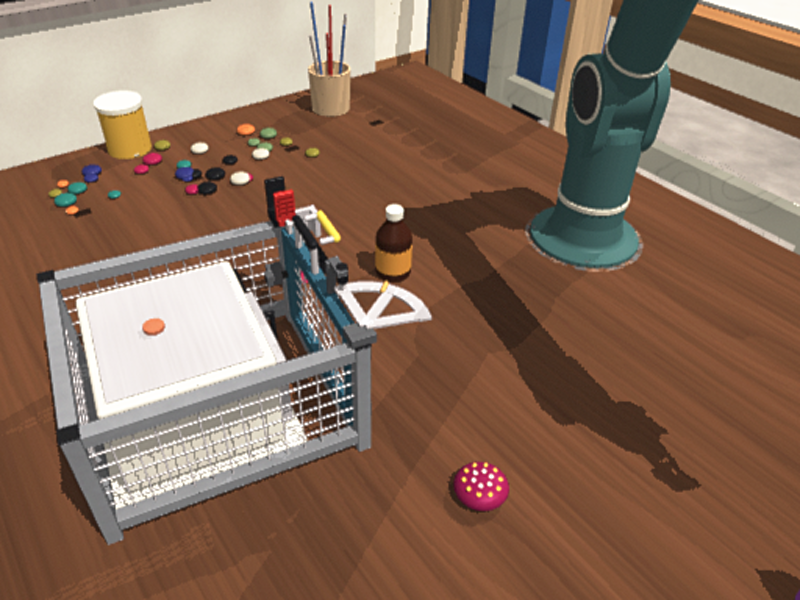

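View pics/top0.png

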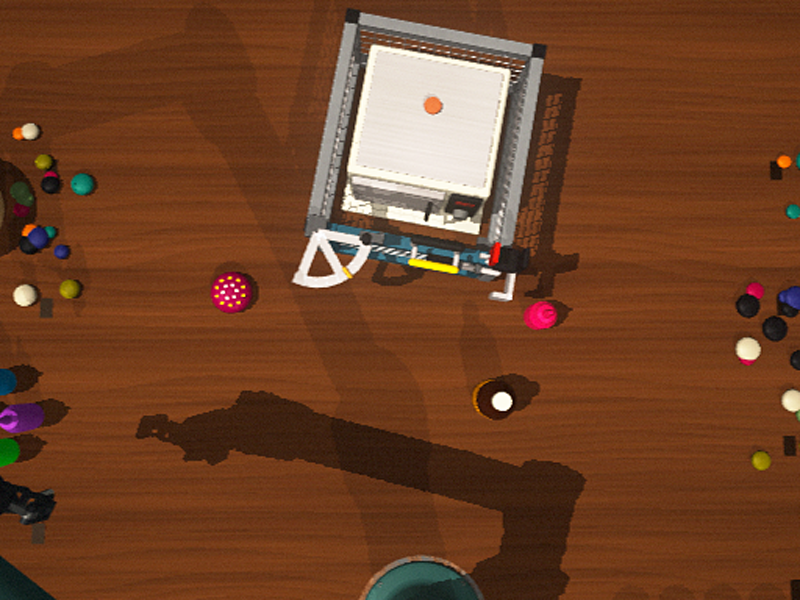

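The scene view shows the guard at left, with the red tab at (285,207), the yellow trigger at (328,225) and the brown bottle at (394,245). In the top view the red tab is at (495,253), the yellow bar at (433,267), the pink bottle at (541,315), the brown bottle at (497,400) and the pebble at (232,292). Next I'll zoom in on the catch.

Run:
```python
import cv2,numpy as np
a=np.load("top0.npz")["img"][140:200,190:350]; b=np.load("scene0.npz")["img"][100:220,160:280]
im=np.vstack([cv2.resize(a,(800,300),interpolation=cv2.INTER_CUBIC),np.hstack([cv2.resize(b[:60],(600,300),interpolation=cv2.INTER_CUBIC),np.zeros((300,200,3),np.uint8)])])
cv2.imwrite("pics/z.png",im)
```

```text
(no output)
```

View pics/z.png

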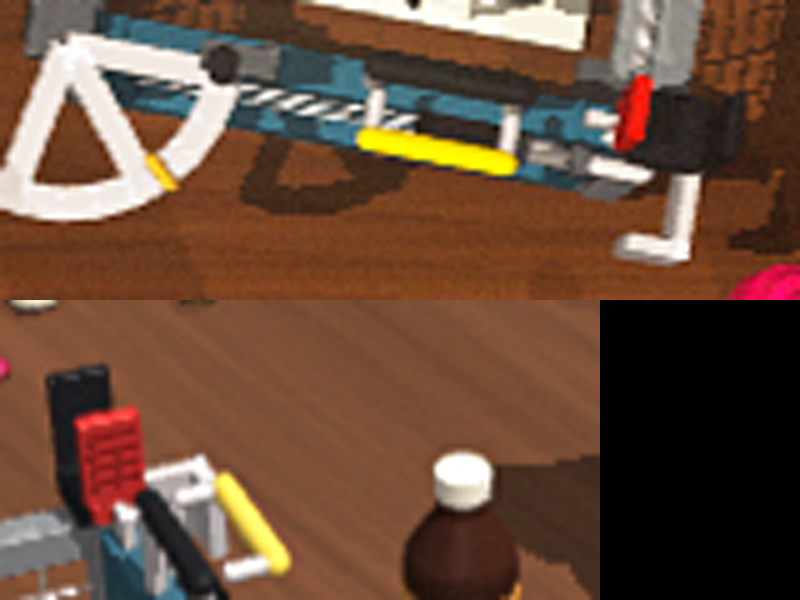

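```bash
cat > h.py <<'E'
import numpy as np,cv2
np.set_printoptions(precision=4,suppress=True)
def proj(c,P):
    T=np.linalg.inv(c["T"]);p=T[:3,:3]@P+T[:3,3];q=c["camera_matrix"]@p;return q[:2]/q[2]
def R(a):return np.array([[np.cos(a),-np.sin(a)],[np.sin(a),np.cos(a)]])
E
python3 - <<'E'
from h import *
from scipy.optimize import least_squares
C={n:dict(np.load(n+"0.npz")) for n in("top","scene")}
T=lambda u,v:(190+u/5,140+v/5); S=lambda u,v:(160+u/5,100+(v-300)/5)
F=lambda u,v:(u/1.5625,v/1.5625)
G,M,H=0,1,2
obs=[("top",G,(.36,.16,.2),F(346,9)),("top",G,(.36,-.16,.2),F(547,45)),("top",G,(0,.16,.2),F(304,234)),
("scene",G,(.36,-.16,.2),F(39,274)),("scene",G,(.36,.16,.2),F(78,440)),("scene",G,(0,.16,.2),F(374,338)),
("scene",M,(.015,.033,.262),S(77,418)),("scene",M,(-.015,.033,.262),S(140,408)),
("scene",M,(.015,-.011,.262),S(48,376)),("scene",M,(-.015,-.011,.262),S(107,367)),
("top",M,(.015,.025,.262),T(651,78)),("top",M,(-.015,.025,.262),T(640,148)),
("top",H,(-.0235,0,.246),T(437,152)),("scene",H,(-.0235,0,.246),S(253,523))]
def f(p,full=False):
    r=[]
    for n,k,P,uv in obs:
        q=np.array(P[:2])+(0 if k==G else p[3:5] if k==M else p[5:7])
        w=R(p[2])@q+p[:2]; r.append(proj(C[n],np.r_[w,P[2]])-uv)
    return np.ravel(r)
s=least_squares(f,[.6,.0,-.15,0,-.15,0,-.05],loss="soft_l1");p=s.x
print(p);print(f(p).reshape(-1,2))
for k in(3,5):print(R(p[2])@p[k:k+2]+p[:2])
print("hinge",R(p[2])@(p[5:7]+[-.0025,.18])+p[:2])
np.save("p.npy",p)
for n,uv,z in(("brown",F(497,400),.14),("pink",F(541,312),.11),("pebble",F(232,292),.02)):
    c=C["top"];d=c["T"][:3,:3]@np.linalg.solve(c["camera_matrix"],np.r_[uv,1]);o=c["T"][:3,3];print(n,o+d*(z-o[2])/d[2])
E
```

```text
[ 0.6157  0.0245 -0.1646  0.0114 -0.1519  0.002  -0.0348]
[[ 0.3089  3.14  ]
 [-0.6429  1.6175]
 [ 2.2267  1.4434]
 [-0.411  -0.1069]
 [-6.7376  0.922 ]
 [ 0.2047  1.0794]
 [ 0.3558  1.0114]
 [ 0.2483  0.0663]
 [-0.1181  0.4543]
 [ 0.2738 -0.5134]
 [ 0.244   0.2573]
 [ 0.4966 -0.8979]
 [-0.512   0.3444]
 [-0.5715 -0.3941]]
[ 0.6021 -0.1272]
[ 0.612  -0.0101]
hinge [0.639  0.1679]
brown [ 0.3886 -0.1157  0.14  ]
pink [ 0.5312 -0.1957  0.11  ]
pebble [0.5734 0.3294 0.02  ]
```

Request:
send_rows(motion=[[[0.22,-0.5,0.16,0,0,0.07,1],[0.44,-0.99,0.31,0,0,0.14,1],[0.44,-0.99,0.31,0,0,0.14,1]]])

```text
time_s: 0.4
tcp_pos: [0.322, 0.5015, 0.2575]
orientation: [0.483, 3.101, -0.001]
force: [0.8, 0.0, 0.3]
grip_width: 0.0855
grip_force: 0.0
```

Request:
send_rows(motion=[[[0.22,-0.5,0.16,0,0,0.07,1],[0.44,-0.99,0.31,0,0,0.14,1],[0.44,-0.99,0.31,0,0,0.14,1]]])

```text
time_s: 0.7
tcp_pos: [0.3567, 0.4224, 0.2824]
orientation: [0.256, 3.128, -0.001]
force: [0.4, -0.1, -0.4]
grip_width: 0.0857
grip_force: 0.0
```

Request:
send_rows(motion=[[[0.22,-0.5,0.16,0,0,0,1],[0.44,-0.99,0.31,0,0,0,1],[0.44,-0.99,0.31,0,0,0,1]]])

```text
time_s: 1.0
tcp_pos: [0.3914, 0.3434, 0.3072]
orientation: [0.259, 3.128, -0.0]
force: [0.4, -1.3, 0.5]
grip_width: 0.0852
grip_force: 0.0
```

Request:
send_rows(motion=[[[0.22,-0.5,0.16,0,0,0,1],[0.44,-0.99,0.31,0,0,0,1],[0.44,-0.99,0.31,0,0,0,1]]])

```text
time_s: 1.3
tcp_pos: [0.4262, 0.2643, 0.332]
orientation: [0.259, 3.127, 0.0]
force: [0.3, 0.7, -0.2]
grip_width: 0.0851
grip_force: 0.0
```

Request:
send_rows(motion=[[[0.22,-0.49,0,0,0,0,1],[0.44,-0.98,0,0,0,0,1],[0.44,-0.98,0,0,0,0,1]]])

```text
time_s: 1.6
tcp_pos: [0.4602, 0.1855, 0.3303]
orientation: [0.259, 3.13, -0.003]
force: [0.4, 0.4, -0.2]
grip_width: 0.0852
grip_force: 0.0
```

Request:
send_rows(motion=[[[0.22,-0.49,0,0,0,0,1],[0.44,-0.98,0,0,0,0,1],[0.44,-0.98,0,0,0,0,1]]])

```text
time_s: 1.9
tcp_pos: [0.4951, 0.1072, 0.3303]
orientation: [0.259, 3.13, -0.003]
force: [0.7, -0.4, 0.2]
grip_width: 0.0857
grip_force: 0.0
```

Request:
send_rows(motion=[[[0.22,-0.49,0,0,0,0,1],[0.44,-0.98,0,0,0,0,1],[0.44,-0.98,0,0,0,0,1]]])

```text
time_s: 2.2
tcp_pos: [0.53, 0.0288, 0.3302]
orientation: [0.258, 3.13, -0.004]
force: [-1.0, 0.0, -0.7]
grip_width: 0.0858
grip_force: 0.0
```

Request:
send_rows(motion=[[[0.22,-0.49,0,0,0,0,1],[0.44,-0.98,0,0,0,0,1],[0.44,-0.98,0,0,0,0,1]]])

```text
time_s: 2.5
tcp_pos: [0.5649, -0.0495, 0.3301]
orientation: [0.257, 3.13, -0.005]
force: [0.1, -0.3, 0.2]
grip_width: 0.0856
grip_force: 0.0
```

Request:
send_rows(motion=[[[0.22,-0.49,0,0,0,0,1],[0.44,-0.98,0,0,0,0,1],[0.44,-0.98,0,0,0,0,1],[0.44,-0.98,0,0,0,0,1]]])

```text
time_s: 2.9
tcp_pos: [0.599, -0.1222, 0.3296]
orientation: [-0.246, -3.131, -0.001]
force: [-0.1, 0.4, -0.1]
grip_width: 0.0854
grip_force: 0.0
```

Run:
```python
from workcell import manip
from h import *
print(manip.sense()["joints"])
c=manip.camera("wrist");np.savez("w1.npz",**c);cv2.imwrite("pics/w1.png",cv2.resize(c["img"],(800,600)));print(c["camera_matrix"],c["T"])
```

```text
[-0.1588  0.3277  0.397   1.6077 -0.1326  1.2343  1.6771]
[[297.3186   0.     255.7316]
 [  0.     297.3186 192.9151]
 [  0.       0.       1.    ]] [[ 0.1562  0.9412  0.2994  0.5227]
 [ 0.9877 -0.1488 -0.0474 -0.1104]
 [-0.      0.3032 -0.9529  0.4725]
 [ 0.      0.      0.      1.    ]]
```

View pics/w1.png

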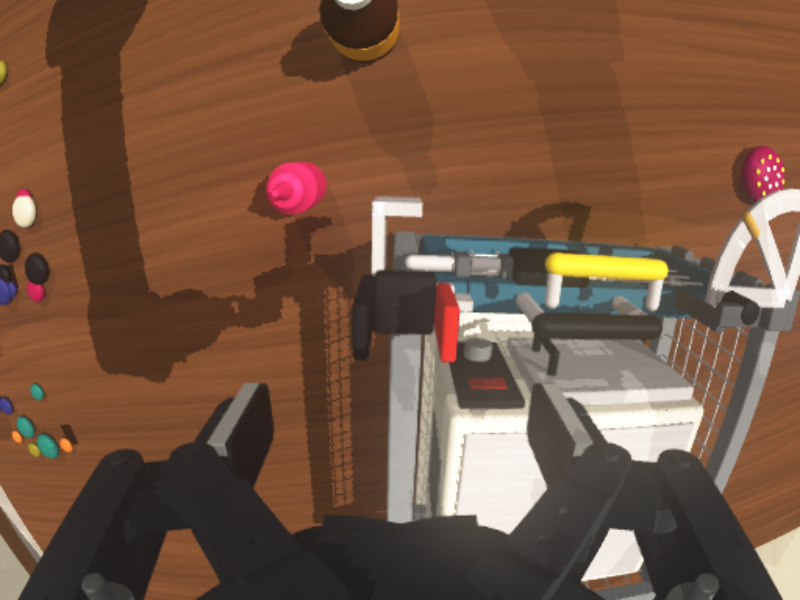

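The wrist view shows the red tab at x 436–458, y 285–360, the black thumb plate at its left (375–435), the yellow bar at (607,266) and the black grip bar at (598,326). I'll overlay the model to check the fit.

```bash
cat >> h.py <<'E'
def fish(c,P):
    T=np.linalg.inv(c["T"]);p=T[:3,:3]@P+T[:3,3];K=c["camera_matrix"]
    th=np.arctan2(np.hypot(p[0],p[1]),p[2]);r=th*K[0,0]/np.hypot(p[0],p[1]);return np.array([K[0,2]+r*p[0],K[1,2]+r*p[1]])
E
python3 - <<'E'
from h import *
c=dict(np.load("w1.npz"));p=np.load("p.npy")
im=cv2.resize(c["img"],None,fx=6,fy=6,interpolation=cv2.INTER_CUBIC)
def d(off,P,col):
    w=R(p[2])@(np.array(off)+P[:2])+p[:2];u=fish(c,np.r_[w,P[2]])*6+2.5;cv2.drawMarker(im,tuple(int(v) for v in u),col,cv2.MARKER_CROSS,14,2)
for x in(-.015,.015):
    for y,col in((.025,(0,255,0)),(.033,(0,255,0)),(-.019,(255,255,0)),(-.011,(255,255,0))):d(p[3:5],[x,y,.262],col)
for y in(-.025,0,.025):
    d(p[5:7],[-.0235,y,.252],(255,0,255));d(p[5:7],[.0105,y,.253],(255,0,255))
cv2.imwrite("pics/w1o.png",cv2.resize(im[140*6:240*6,220*6:440*6],(800,364),interpolation=cv2.INTER_AREA))
E
```

```text
(no output)
```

View pics/w1o.png

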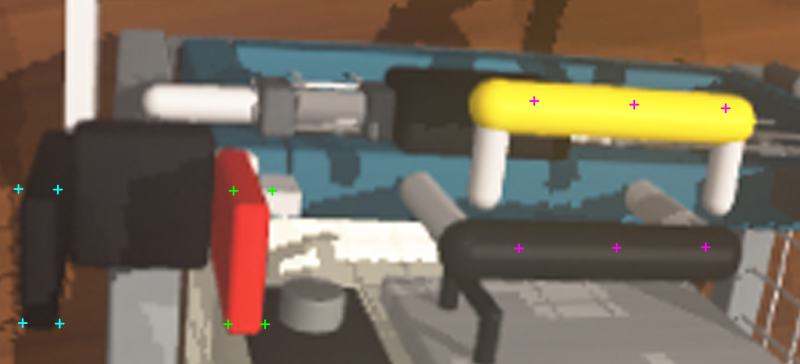

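The overlay fits to within about 2 mm at the catch. The handle sits about 5 mm further towards −y. Now I'll descend on the catch.

Request:
send_rows(motion=[[[0.02,0,-0.4,0,0,0,1],[0.02,0,-0.7,0,0,0,1],[0.02,0,-0.7,0,0,0,1],[0.02,0,-0.7,0,0,0,1]]])

```text
time_s: 3.35
tcp_pos: [0.6006, -0.1213, 0.2749]
orientation: [-0.241, -3.132, -0.001]
force: [-0.5, 0.1, 1.2]
grip_width: 0.0853
grip_force: 0.0
```

Run:
```python
from workcell import manip
from h import *
c=manip.camera("wrist");s=manip.sense();print(s["tcp_pos"],s["orientation"],s["force"])
cv2.imwrite("pics/w2.png",cv2.resize(c["img"],(800,600)))
```

```text
[ 0.6012 -0.1219  0.2758] [0.2416 3.1305 0.0007] [-0.7569 -0.579   0.4418]
```

View pics/w2.png

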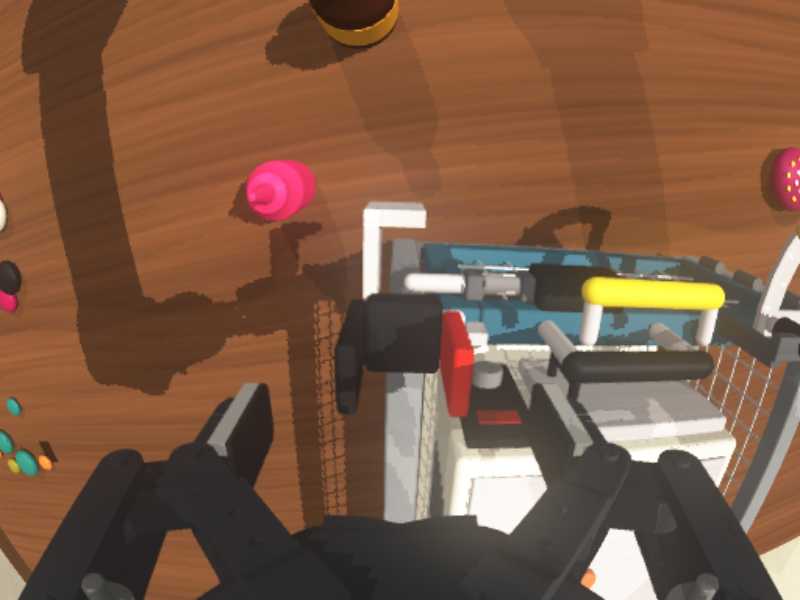

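The wrist view shows the catch (plate left edge ~340, tab right edge ~472) between the fingers, a little to the left of their centre line. I'll correct by about 5 mm in −y and descend.

Request:
send_rows(motion=[[[0.035,-0.06,-0.1,0,0,0,1],[0.035,-0.06,-0.3,0,0,0,1],[0.035,-0.06,-0.5,0,0,0,1],[0.035,-0.06,-0.6,0,0,0,1],[0.035,-0.06,-0.6,0,0,0,1]]], grip_force=25)

```text
time_s: 3.9
tcp_pos: [0.6029, -0.128, 0.2257]
orientation: [-0.245, -3.131, -0.0]
force: [-0.5, 0.6, -0.6]
grip_width: 0.0853
grip_force: 0.0
```

Request:
send_rows(motion=[[[0,0,0,0,0,0,0.7],[0,0,0,0,0,0,0.5],[0,0,0,0,0,0,0.38],[0,0,0,0,0,0,0.38],[0,0,0,0,0,0,0.38],[0,0,0,0,0,0,0.38]]])

```text
time_s: 4.5
tcp_pos: [0.6046, -0.1283, 0.2292]
orientation: [0.246, 3.128, 0.001]
force: [-1.7, 0.1, 7.3]
grip_width: 0.0366
grip_force: 29.3
```

```bash
cat >> h.py <<'E'
def yel(img):
    h=cv2.cvtColor(img,cv2.COLOR_BGR2HSV);m=cv2.inRange(h,(25,180,150),(35,255,255))
    n,l,s,c=cv2.connectedComponentsWithStats(m);i=1+np.argmax(s[1:,4]);return c[i],s[i]
E
python3 - <<'E'
from workcell import manip
from h import *
for n in("top","scene"):
    c=manip.camera(n);a=np.load(n+"0.npz")
    print(n,yel(a["img"]),yel(c["img"])); 
    if n=="top":t=c["img"][110:230,200:360]
s=c["img"][60:180,100:260]
print(manip.sense())
cv2.imwrite("pics/v1.png",np.hstack([cv2.resize(i,(400,300),interpolation=cv2.INTER_CUBIC) for i in(t,s)]))
E
```

```text
top (array([276.9037, 169.9185]), array([262, 166,  31,   9, 135], dtype=int32)) (array([274.432, 177.   ]), array([260, 171,  30,  12, 125], dtype=int32))Traceback (most recent call last):
  File "<stdin>", line 5, in <module>
  File "h.py", line 11, in yel
    n,l,s,c=cv2.connectedComponentsWithStats(m);i=1+np.argmax(s[1:,4]);return c[i],s[i]
                                                    ~~~~~~~~~^^^^^^^^^
    return _wrapfunc(a, 'argmax', axis=axis, out=out, **kwds)
    return bound(*args, **kwds)
ValueError: attempt to get argmax of an empty sequence
```

The gate has sprung ajar: the yellow bar moved about 16 mm in the top view. I'll release the catch, rise, and turn for the handle.

Request:
send_rows(motion=[[[0,0,0,0,0,0,0.7],[0,0,0,0,0,0,1],[0,0,0,0,0,0,1],[0,0,0.3,0,0,0,1],[0,0,0.7,0,0,0,1],[0,0,1,0,0,0,1]]])

```text
time_s: 5.2
tcp_pos: [0.6035, -0.1292, 0.3087]
orientation: [0.246, 3.13, -0.002]
force: [0.8, -0.6, -0.5]
grip_width: 0.0854
grip_force: 0.0
```

Request:
send_rows(motion=[[[0,0.1,0.3,0,0,-0.14,1],[0,0.2,0.3,0,0,-0.28,1],[-0.06,0.4,0.3,0,0,-0.42,1],[-0.06,0.6,0.3,0,0,-0.56,1],[-0.06,0.75,0.3,0,0,-0.7,1],[-0.06,0.75,0.3,0,0,-0.8,1],[-0.06,0.75,0.3,0,0,-0.8,1]]])

```text
time_s: 5.9
tcp_pos: [0.5985, -0.0683, 0.3309]
orientation: [1.497, 2.761, -0.001]
force: [0.0, 0.3, -0.3]
grip_width: 0.0858
grip_force: 0.0
```

Request:
send_rows(motion=[[[0,0.1,0,0,0,-0.14,1],[0,0.2,0,0,0,-0.28,1],[-0.06,0.4,0,0,0,-0.42,1],[-0.06,0.6,0,0,0,-0.56,1],[-0.06,0.74,0,0,0,-0.7,1],[-0.06,0.74,0,0,0,-0.8,1],[-0.06,0.74,0,0,0,-0.8,1],[-0.06,0.74,0,0,0,-0.8,1]]])

```text
time_s: 6.7
tcp_pos: [0.5937, -0.0097, 0.3307]
orientation: [2.488, 1.917, -0.0]
force: [-0.2, -0.1, 0.2]
grip_width: 0.0856
grip_force: 0.0
```

Run:
```python
from workcell import manip
from h import *
c=manip.camera("wrist");s=manip.sense();print(s["tcp_pos"],s["orientation"],s["joints"],s["force"])
np.savez("w3.npz",**c)
p=np.load("p.npy");th=p[2]-.10
im=cv2.resize(c["img"],(800,600))
def hing(yo):return R(p[2])@(p[5:7]+[-.0025,.18+yo])+p[:2]
h=hing(-.003)
print("hinge",h,"grip",h+R(th)@[.0025,-.18])
for off in((-.021,.252),(.013,.253)):
    for y in(-.205,-.18,-.155):
        u=fish(c,np.r_[h+R(th)@[off[0],y],off[1]])*1.5625;cv2.drawMarker(im,tuple(int(v) for v in u),(255,0,255),cv2.MARKER_CROSS,10,1)
cv2.imwrite("pics/w3.png",im)
```

```text
[ 0.5937 -0.0096  0.3307] [2.4886 1.9166 0.0001] [-0.5517  0.3171  0.6554  1.6629 -0.2027  1.2304 -0.1106] [-0.6587  0.0178  0.1533]
hinge [0.6385 0.1649] grip [ 0.5938 -0.0095]
```

View pics/w3.png

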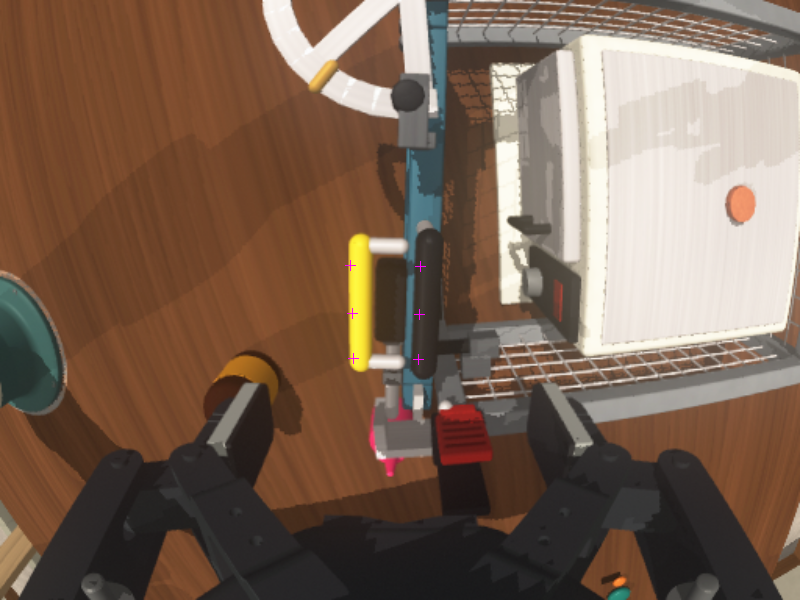

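The wrist view shows the yellow bar at (360,302) and the black bar at (427,305), about 4 mm to +x and +y of the model. I'll correct for that and descend.

Request:
send_rows(motion=[[[0.05,0.05,-0.3,0,0,0,1],[0.05,0.05,-0.6,0,0,0,1],[0.05,0.05,-0.65,0,0,0,1]]])

```text
time_s: 7.05
tcp_pos: [0.5961, -0.0051, 0.276]
orientation: [-2.488, -1.914, 0.007]
force: [1.1, 0.3, 0.0]
grip_width: 0.0854
grip_force: 0.0
```

Request:
send_rows(motion=[[[0,0,-0.2,0,0,0,1],[0,0,-0.45,0,0,0,1],[0,0,-0.65,0,0,0,1],[0,0,-0.65,0,0,0,1],[0,0,-0.65,0,0,0,1]]])

```text
time_s: 7.55
tcp_pos: [0.5982, -0.0053, 0.2275]
orientation: [2.49, 1.914, 0.001]
force: [1.0, -0.1, 0.4]
grip_width: 0.0854
grip_force: 0.0
```

Request:
send_rows(motion=[[[0,0,0,0,0,0,0.65],[0,0,0,0,0,0,0.45],[0,0,0,0,0,0,0.3],[0,0,0,0,0,0,0.3],[0,0,0,0,0,0,0.3],[0,0,0,0,0,0,0.3]]], grip_force=40)

```text
time_s: 8.15
tcp_pos: [0.5989, -0.005, 0.2281]
orientation: [2.49, 1.912, 0.005]
force: [0.2, 0.4, 5.8]
grip_width: 0.0335
grip_force: 39.6
```

Run:
```python
from workcell import manip
from h import *
c=manip.camera("wrist");s=manip.sense();print(s["tcp_pos"],s["orientation"],s["force"],s["wrist_torque"],s["grip_width"],s["grip_force"])
cv2.imwrite("pics/w4.png",cv2.resize(c["img"],(800,600)))
```

```text
[ 0.5989 -0.005   0.2281] [2.4904 1.9121 0.0046] [-0.715  -0.0371  6.1259] [ 0.0302  0.1271 -0.1912] 0.03307924988503472 39.57058489322662
```

View pics/w4.png

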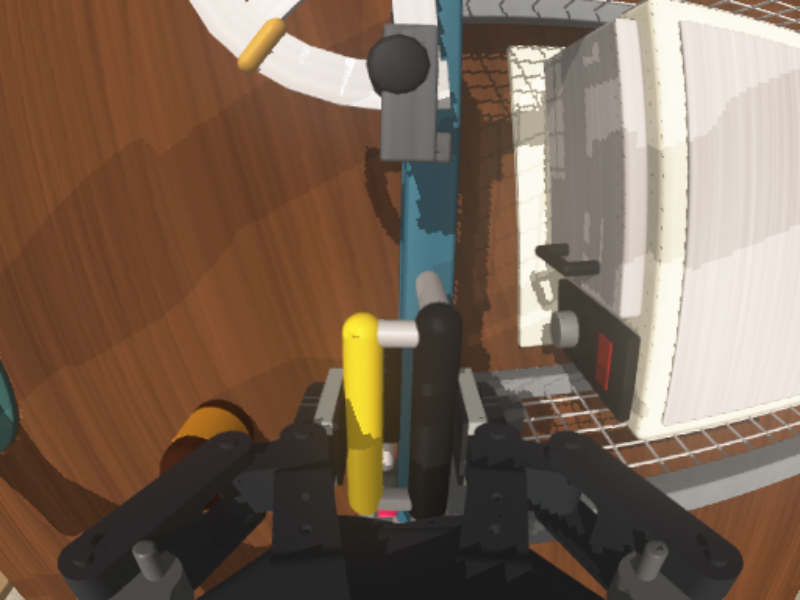

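The view shows both bars between the pads, with the trigger in (width 33 mm). Now I'll compute the swing arc.

Run:
```python
from h import *
H=np.array([.6393,.168]);P=np.array([.599,-.005]);st=.076
pos=lambda k:H+R(-st*k)@(P-H)
for c in range(4):
    for j in range(1,6):
        print(c,j,np.round((pos(5*c+j)-pos(5*c))/.08,2),round(-st*j*57.2958/60,3))
print(pos(20))
```

```text
0 1 [-0.16  0.04] -0.073
0 2 [-0.32  0.1 ] -0.145
0 3 [-0.48  0.17] -0.218
0 4 [-0.62  0.25] -0.29
0 5 [-0.77  0.34] -0.363
1 1 [-0.13  0.1 ] -0.073
1 2 [-0.26  0.21] -0.145
1 3 [-0.38  0.33] -0.218
1 4 [-0.49  0.46] -0.29
1 5 [-0.58  0.6 ] -0.363
2 1 [-0.09  0.14] -0.073
2 2 [-0.16  0.29] -0.145
2 3 [-0.23  0.45] -0.218
2 4 [-0.28  0.61] -0.29
2 5 [-0.32  0.78] -0.363
3 1 [-0.03  0.17] -0.073
3 2 [-0.04  0.33] -0.145
3 3 [-0.04  0.5 ] -0.218
3 4 [-0.03  0.67] -0.29
3 5 [-0.01  0.84] -0.363
[0.4645 0.1995]
```

Request:
send_rows(motion=[[[-0.16,0.04,0,0,0,-0.073,0.3],[-0.32,0.1,0,0,0,-0.145,0.3],[-0.48,0.17,0,0,0,-0.218,0.3],[-0.62,0.25,0,0,0,-0.29,0.3],[-0.77,0.34,0,0,0,-0.363,0.3]]], grip_force=50)

```text
time_s: 8.7
tcp_pos: [0.5392, 0.0243, 0.2282]
orientation: [2.808, 1.405, 0.014]
force: [9.5, 5.9, -0.8]
grip_width: 0.0331
grip_force: 51.4
```

Request:
send_rows(motion=[[[-0.12,0.11,0,0,0,-0.073,0.3],[-0.25,0.23,0,0,0,-0.145,0.3],[-0.37,0.35,0,0,0,-0.218,0.3],[-0.48,0.48,0,0,0,-0.29,0.3],[-0.57,0.62,0,0,0,-0.363,0.3]]])

```text
time_s: 9.2
tcp_pos: [0.4945, 0.0737, 0.2282]
orientation: [3.024, 0.849, 0.017]
force: [11.8, 2.4, -3.4]
grip_width: 0.0327
grip_force: 51.3
```

Request:
send_rows(motion=[[[-0.08,0.15,0,0,0,-0.073,0.3],[-0.14,0.3,0,0,0,-0.145,0.3],[-0.21,0.46,0,0,0,-0.218,0.3],[-0.26,0.62,0,0,0,-0.29,0.3],[-0.3,0.79,0,0,0,-0.363,0.3]]])

```text
time_s: 9.7
tcp_pos: [0.4712, 0.1358, 0.2282]
orientation: [-3.13, -0.262, -0.019]
force: [15.0, -0.6, -7.2]
grip_width: 0.0331
grip_force: 50.9
```

Request:
send_rows(motion=[[[-0.02,0.17,0,0,0,-0.073,0.3],[-0.03,0.33,0,0,0,-0.145,0.3],[-0.03,0.5,0,0,0,-0.218,0.3],[-0.02,0.67,0,0,0,-0.29,0.3],[0,0.84,0,0,0,-0.363,0.3],[0,0.84,0,0,0,-0.363,0.3],[0,0.84,0,0,0,-0.363,0.3]]])

```text
time_s: 10.4
tcp_pos: [0.4723, 0.2014, 0.2282]
orientation: [-3.124, 0.33, -0.021]
force: [15.0, -3.5, -4.4]
grip_width: 0.033
grip_force: 50.4
```

Run:
```python
from workcell import manip
from h import *
t=manip.camera("top")["img"]
s=manip.sense();print(s)
cv2.imwrite("pics/t5.png",cv2.resize(t,(800,600)))
o=np.array(s["orientation"]);a=2*np.arctan2(o[1],o[0])-np.pi/2;print("tooly",a, "phi",-.1646-a)
```

```text
{'time_s': 10.45, 'joints': array([-1.2105,  0.2986,  0.8887,  1.9882, -0.2747,  0.9672, -1.9693]), 'joint_velocities': array([ 0.0028, -0.0034, -0.0022, -0.0004, -0.001 , -0.0032,  0.0028]), 'joint_torque': array([ -3.9813, -31.8571,   2.5551, -18.4618,  -1.5754,   3.8621,
        -0.4648]), 'tcp_pos': array([0.4723, 0.2013, 0.2282]), 'orientation': array([-3.1235,  0.3297, -0.0208]), 'force': array([14.6281, -3.0545, -4.7741]), 'wrist_torque': array([-0.6151, -2.8552,  0.4758]), 'grip_force': 50.41450560092926, 'grip_width': 0.03313008286369798}
tooly 4.502084877753161 phi -4.666684877753161
```

View pics/t5.png

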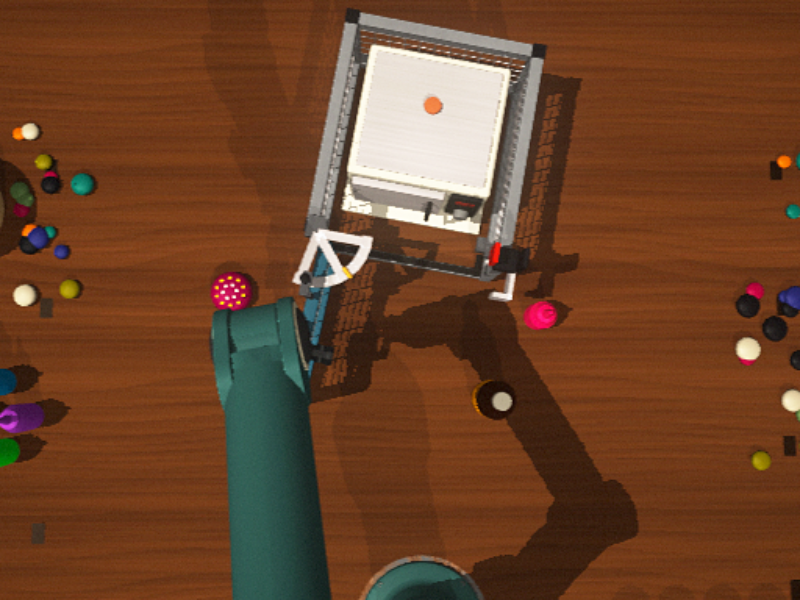

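The top view shows the gate at (325,245)–(310,375), about square to the guard's front (angle ≈1.6 rad). The bottles and pebble haven't moved. I'll ease the radial strain and hand in.

Request:
send_rows(motion=[[[0.015,-0.01,0,0,0,0,0.3],[0.03,-0.03,0,0,0,0.01,0.3],[0.03,-0.03,0,0,0,0.01,0.3],[0.03,-0.03,0,0,0,0.01,0.3],[0.03,-0.03,0,0,0,0.01,0.3]]])

```text
time_s: 10.95
tcp_pos: [0.4719, 0.1996, 0.2282]
orientation: [-3.125, 0.313, -0.01]
force: [6.2, -2.2, 5.2]
grip_width: 0.0329
grip_force: 51.2
```

Run:
```python
from workcell import manip
s=manip.sense();print(s["force"],s["grip_width"],s["time_s"],s["tcp_pos"])
if s["grip_width"]<.035: print(manip.finish_job())
```

```text
[ 6.24824862 -2.16220326  5.19325335] 0.032947474781766364 10.95 [0.47190422 0.19964138 0.22815694]
the job is handed in; nothing more can be done
None
```

I handed the job in at about 11 s: the catch was released first, then the trigger was squeezed and the gate swung to about 1.6 rad, roughly square to the front. The arm is still holding it there by the squeezed handle, and the bottles and pebble stand where they were.

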